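# Nest the loose shuttlecocks and put the column away

### The job

Two shuttlecocks are standing loose on the table and a third stands in the pull-out tray of the steel locker shelf. Nest both loose ones over the one in the tray, corks up, to make one straight column of three, then push the tray fully home under the shelf with the column still upright on it. Leave everything else where it is.

Things in the scene. Friction and masses are not known exactly. Their poses are not given: they have to be found in the camera images.
- shuttle_base: the one standing in the tray: nylon shuttlecock, 85 mm tall, 16 g, cork up. Skirt: hollow white cone closed at the top, wall 2 mm, outside diameter 66 mm at the bottom, 26 mm at 60 mm height. Cork: diameter 26 mm from 60 to 73 mm height (grip here), narrowing to a flat 18 mm crown at 85 mm. Origin: centre of the open lower rim; z up through the cork
- shuttle_a: one of the two loose ones on the table: a shuttlecock like the one in the tray, same size and origin. Nested over another it stands 28 mm higher, its ceiling resting on the other's crown, with 2.5 mm sideways play
- shuttle_b: the other loose shuttlecock on the table, same size and origin. Nested over another it stands 28 mm higher, its ceiling resting on the other's crown, with 2.5 mm sideways play
- rack: grey steel locker shelf, fixed: board 260 mm wide (y), 150 mm deep (x), underside 180 mm and top 192 mm up, on four corner posts, open front and back, door latch on the left side sheet. Origin: on the table under the middle of the board's front edge; x points under the shelf, away from the robot (the way the tray goes home), z up
- tray (a joint): slide of the steel tray along the shelf's x, in m: 0 = pulled out (as at the start), 0.11 = fully home against its stop. It takes about 2 N to move, plus 8 N per m/s, stays where it is left, and has no spring
- tray_spot (a point): middle of the tray's floor, 8 mm above the table; round it a bay 90 by 90 mm outside (84 inside) with a rim 6 mm above the floor; pulled out it lies 70 mm in front of the shelf's front edge, home 40 mm behind it. Axes as the shelf's
- tray_tab (a point): middle of the top edge of the tray's upright front tab (the push and pull tab) on its face towards the robot: tab 60 mm wide (y), 6 mm thick (x), from 4 to 54 mm above the table; 100 mm in front of point tray_spot, so 60 mm in front of the shelf edge when home. Axes as the shelf's
- cup: white ceramic cup, 72 mm diameter at the rim, 75 mm tall, stands among the shuttlecocks; to be left alone. Origin: centre of its underside
- grommet_box: small plastic box with a clip-on lid, 88 by 63 by 30 mm, lies among the shuttlecocks; to be left alone. Origin: centre of its underside
- tube: yellow shuttle tube with twist cap, standing beside the shelf, 71 mm diameter, 220 mm tall; to be left alone. Origin: centre of its underside
- drink_bottle: steel drink bottle standing beside the shelf, 66 mm diameter, 200 mm tall; to be left alone. Origin: centre of its underside
- grip_roll: roll of grip tape lying on the shelf board, 52 mm diameter, 26 mm tall; to be left alone. Origin: centre of its underside
- padlock: brass padlock lying on the shelf board, 40 by 45 by 18 mm with a 30 mm shackle; to be left alone. Origin: centre of the underside of its brass case

How it is judged:
By the outcome, as a careful person would: the job done as asked, in the order asked, and still so for the second after the job is handed in, with the robot touching nothing.
It also fails if it takes over 64 s, if anything falls off the work surface, if the arm or the gripper's body presses on something with over 40 N, if the wrist force passes 120 N, or if a joint passes its speed limit or range.

### The arm

A 6-joint arm with a two-finger parallel gripper is mounted at the origin on the work surface. World frame = base frame: x ahead of the robot, y to its left, z up, the work surface at z = 0. Lengths are in m, angles in rad, forces in N, time in s.
With the tool pointing down it reaches from about 0.3 to 0.85 m from the base axis. Payload 5.4 kg.
Tool frame: the origin (TCP) lies at the very end of the fingers, on their centre line; the grasp point (between the pads) lies 19 mm behind it; z points along the fingers, y is the line along which they close (so a half turn about z gives the same grasp; the last joint's range is limited). The gripper opens to 85 mm and grips with 20 to 120 N. Pads are 22 mm wide; open, the fingers measure 114 mm over their backs; the gripper's body (76 mm by 85 mm) begins 54 mm behind the grasp point. The pads swing forward as they close: fully open they stand 13 mm farther back than shut.
Start: joints at [1.028, 0.158, 1.597, -0, 1.386, -0.21], TCP at [0.188, 0.543, 0.231] pointing down, gripper open.
Joint ranges: [-2.91, 2.91], [-0.94, 2.29], [0.18, 2.7], [-1.29, 4.43], [0.17, 2.64], [-3, 3]. Speed limits (rad/s): [2.57, 2.57, 3.14, 3.14, 3.14, 3.14].

### API

Orientations are given as a unit quaternion [x, y, z, w].
In Python, from workcell import robot gives the robot as it stands.
- The arm moves only by the tool send_path, called after "Call:" in YAML: its name, and indented under it one key for each argument. Schema: {"type":"object","properties":{"segments":{"type":"object","properties":{"rows":{"type":"array","items":{"type":"array","items":{"type":"number"},"minItems":7,"maxItems":7},"minItems":1,"maxItems":12}},"additionalProperties":false,"required":["rows"]},"force":{"type":"number"},"only":{"type":"string"},"quiet":{"type":"boolean"},"lines":{"type":"string"}},"required":["segments"],"additionalProperties":false}. segments is an object whose key "rows" holds a list of rows, 1 to 12 of them, each of 7 numbers: a rotation vector rx, ry, rz in shares of 2 rad (1.0 is 2 rad), then dx, dy, dz in parts of the range, where 1.0 means 0.75 m, then the opening from 0.0 (shut) to 1.0 (fully open); each row is the pose to reach, as a shift and turn from the pose commanded when the call began, along the tool's axes at that moment; what a row does not reach only later rows make up. A row lasts 1/8 s, in which the tool goes at most 0.0625 m and 0.188 rad, less where a joint would pass 70% of its speed; a pose out of reach is approached as far as the arm can. The fingers move at their own pace and stop on an object; force is the grip in N (left out, the last holds). Time passes only in rows, so rows that do not move let the fingers close. The tool returns the time, the measured TCP pose, the force, the opening and the grip force at its end. only (a regular expression) keeps the lines of the reply that match it, lines (a string "A,B") keeps lines A to B, and quiet returns only ok. Shift and turn numbers lie between -1 and 1, and a call with a number outside is refused. Input that does not fit is refused with a message, and nothing moves.
- robot.get_obs(): the state, without advancing time (a new reading comes with each control period).
- robot.read_camera(name): name is "side" or "top"; returns the picture (480x640x3 uint8, red, green, blue); there is no depth.
- robot.get_calibration(name): a dict with "camera_matrix" (3x3 intrinsics, pixels), "dist_coeffs" ([k1, k2, p1, p2, k3] as OpenCV has them; the pictures are not rectified), "origin" and "orientation" of the camera in the world. Camera axes: x right, y down, z forward; pixel columns grow to the right and rows downward; lengths in m; the calibration is good to about 2 mm. A picture is of the moment at which its call begins. get_calibration takes no time and is no camera call.
- robot.close_job(): hands the job in; it is judged then, once.
The state is a dict: "time_s": time; "q": joint angles; "joint_vel": joint speeds; "effort": joint torques, N m; "ee_pos": TCP position; "tcp_rot": TCP orientation; "ft_force": force on the tool from outside, world axes, zero at the start; "wrist_torque": the same for the moment, N m; "gripper_width": opening from 0.0 (shut) to 1.0 (fully open); "gripper_force": force on a finger pad.
Only numpy, scipy, OpenCV 4.12 (cv2) and the standard library are available. Lean on these libraries where they do the work, as an engineer would, in place of code of your own. Each camera call takes 0.05 s, during which the arm holds its last target. There are 200 camera calls.

## Working session

There is one attempt and no reset: what is moved stays moved. The work goes in short steps, Python scripts to look and compute and a tool call to move; the robot and the scene stay as the last step left them, time stands still between calls to the robot, and variables do not carry over. Pictures are saved under pics/ and viewed, at most 10 in all, crops included, and the job is handed in when it is done.

```bash
ls; mkdir -p pics; python3 - <<'E'
from workcell import robot
import cv2
for n in("side","top"):
    cv2.imwrite(f"pics/{n}0.png",robot.read_camera(n)[:,:,::-1]); print(n,robot.get_calibration(n))
print(robot.get_obs())
E
```

```text
pics
workcell.py
side {'camera_matrix': array([[481.51340624,   0.        , 323.05651733],
       [  0.        , 481.51340624, 242.54233429],
       [  0.        ,   0.        ,   1.        ]]), 'dist_coeffs': array([0.01007143, 0.        , 0.        , 0.        , 0.        ]), 'origin': array([ 0.44610884, -0.76969331,  0.63367405]), 'orientation': array([ 0.87351201, -0.07452013,  0.03503358, -0.47978763])}
top {'camera_matrix': array([[469.84994497,   0.        , 314.35852882],
       [  0.        , 469.84994497, 234.3503135 ],
       [  0.        ,   0.        ,   1.        ]]), 'dist_coeffs': array([-0.03638321,  0.        ,  0.        ,  0.        ,  0.        ]), 'origin': array([ 0.43791731, -0.01951018,  1.00864385]), 'orientation': array([ 0.71503602, -0.69608206,  0.02846119, -0.05816548])}
{'time_s': 0.1, 'q': array([ 1.02791510e+00,  1.58967167e-01,  1.59816388e+00,  1.48679179e-05,
        1.38619264e+00, -2.10113237e-01]), 'joint_vel': array([-0.00103767, -0.00268596, -0.00242191, -0.0026955 ,  0.00276137,
       -0.00011054]), 'effort': array([-1.23722880e-04, -3.96987104e+01, -3.32340145e+01, -2.07454136e-04,
        4.11253321e-03, -1.83342979e-05]), 'ee_pos': array([0.18755648, 0.54295781, 0.23039712]), 'tcp_rot': array([ 1.65618661e-01,  9.86189490e-01, -8.02208522e-04, -3.25015371e-04]), 'ft_force': array([-0.48163447, -0.06438902,  0.32933037]), 'wrist_torque': array([ 0.00190535, -0.00397473,  0.03609555]), 'gripper_force': 0.0, 'gripper_width': 1.0062413546389528}
```

View pics/side0.png

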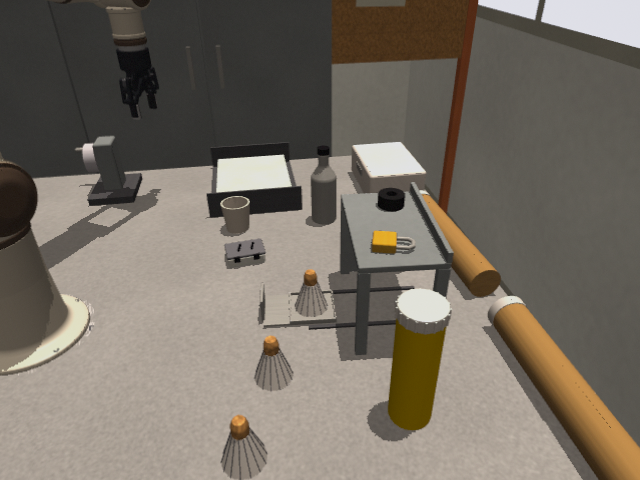

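View pics/top0.png

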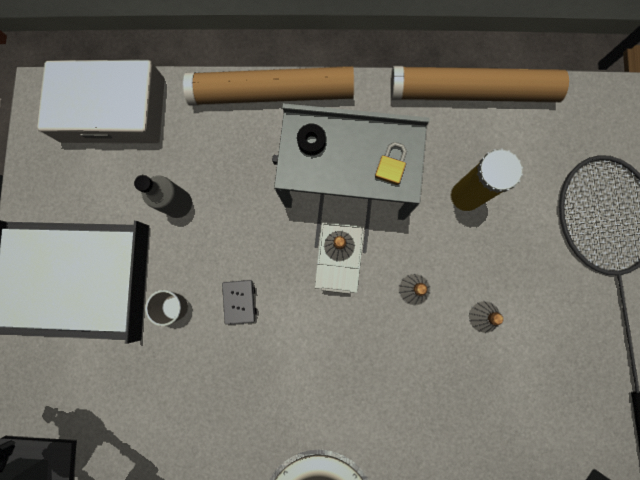

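The side view shows corks at (310,276), (271,344) and (239,425). In the top view they are at (340,242), (421,289) and (496,319). The pulled-out tray is at top (340,258), with the front edge of the shelf board running from (275,188) to (420,203).

```bash
cat > h.py <<'E'
from workcell import robot
import cv2, numpy as np
from scipy.spatial.transform import Rotation as R
def ray(n,px):
    c=robot.get_calibration(n)
    u=cv2.undistortPoints(np.array([[px]],float),c["camera_matrix"],c["dist_coeffs"])[0,0]
    d=R.from_quat(c["orientation"]).apply([u[0],u[1],1]); return np.array(c["origin"]),d/np.linalg.norm(d)
def plane(n,px,z):
    o,d=ray(n,px); return o+d*(z-o[2])/d[2]
def tri(p1,p2):
    o,d=ray("side",p1); a,b=ray("top",p2)
    s=np.linalg.lstsq(np.c_[d,-b],a-o,rcond=None)[0]
    P,Q=o+d*s[0],a+b*s[1]; return (P+Q)/2,np.linalg.norm(P-Q)
def corks(n,im=None):
    im=robot.read_camera(n) if im is None else im
    h=cv2.cvtColor(im,cv2.COLOR_RGB2HSV)
    m=cv2.inRange(h,(5,140,60),(18,255,255))
    k,l,s,c=cv2.connectedComponentsWithStats(m)
    return [(c[i].round(1),s[i].tolist()) for i in range(1,k) if 25<s[i][4]<600]
E
python3 - <<'E'
from h import *
S=cv2.imread("pics/side0.png")[:,:,::-1];T=cv2.imread("pics/top0.png")[:,:,::-1]
for n,i in(("side",S),("top",T)):
    for c in corks(n,i):print(n,c)
for a,b in zip([(310,276),(271,344),(239,425)],[(340,242),(421,289),(496,319)]):
    f=lambda n,i,p:min((c for c,_ in corks(n,i)),key=lambda c:np.hypot(*(c-p)))
    print(*tri(f("side",S,a),f("top",T,b)))
# shelf / tray edges by contours in top view
g=cv2.cvtColor(T,cv2.COLOR_RGB2HSV)
def crop(im,x0,y0,x1,y1,k):return cv2.resize(im[y0:y1,x0:x1,::-1],None,fx=k,fy=k,interpolation=cv2.INTER_CUBIC)
a=crop(T,265,95,445,305,2.8);b=crop(S,225,260,385,365,1.8)
b=cv2.resize(b,(288,189));c=np.zeros((588,800,3),np.uint8);c[:a.shape[0],:a.shape[1]]=a;c[:189,510:798]=b
cv2.imwrite("pics/c1.png",c)
E
```

```text
side (array([310. , 277.6]), [305, 270, 12, 16, 159])
side (array([270.6, 345.8]), [264, 336, 15, 20, 235])
side (array([239.2, 427.2]), [231, 415, 18, 24, 345])
top (array([339.5, 242.1]), [334, 236, 12, 12, 87])
top (array([420.2, 288.5]), [414, 284, 13, 11, 88])
top (array([495.6, 318.5]), [491, 313, 11, 12, 95])
[ 0.53775167 -0.02911824  0.07910089] 0.0001291369178869833
[ 0.45015084 -0.19027678  0.07056873] 0.0008344571666175133
[ 0.39628764 -0.33722265  0.07057427] 0.00025166773740951557
```

View pics/c1.png

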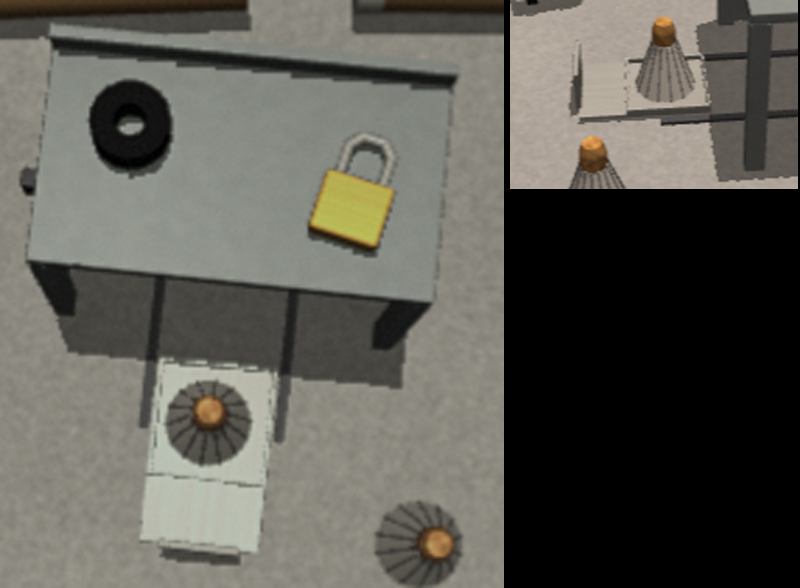

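The crop confirms the front board corners at top px (275,188) and (420,202). The tray's back corners are at (322,223) and (364,227), and its front corners at (315,288) and (357,292). The shelf is turned by a few degrees.

```bash
cat >> h.py <<'E'
def goal(P,yaw,tilt=0):
    """shift/turn in tool axes to TCP P, tool down, tool y along world angle yaw+90deg (mod pi), tilt about tool y"""
    o=robot.get_obs();Rc=R.from_quat(o["tcp_rot"])
    best=None
    for k in(0,np.pi):
        Rt=R.from_euler('z',yaw+k)*R.from_quat([1,0,0,0])*R.from_euler('y',tilt if k==0 else -tilt)
        r=(Rc.inv()*Rt).as_rotvec()
        if best is None or np.linalg.norm(r)<np.linalg.norm(best):best=r
    d=Rc.inv().apply(np.array(P)-o["ee_pos"])
    print("rot",best.round(3),"d",d.round(4),"n",np.linalg.norm(d).round(3),"tcp",o["ee_pos"].round(4),"q6",o["q"][5].round(2))
E
python3 - <<'E'
from h import *
fl,fr=plane("top",(275,187.9),.192),plane("top",(420,202.1),.192)
e=fl-fr;print("front",fl,fr,"mid",(fl+fr)/2,"w",np.linalg.norm(e),"yaw",np.arctan2(-e[0],e[1]))
bl,br=plane("top",(322.1,223.2),.014),plane("top",(363.9,227.1),.014)
tl,tr=plane("top",(315.4,288.2),.014),plane("top",(357.1,292.1),.014)
print(bl,br,tl,tr); m1=(bl+br)/2;m2=(tl+tr)/2;d=m1-m2;print("tray",m1,m2,np.arctan2(d[1],d[0]),np.linalg.norm(d))
yaw=np.arctan2(-e[0],e[1])
goal([.450,-.190,.23],yaw);goal([.450,-.190,.059],yaw)
E
```

```text
front [0.61977502 0.08897378 0.192     ] [ 0.59965965 -0.16748701  0.192     ] mid [ 0.60971733 -0.03925662  0.192     ] w 0.25724844928374946 yaw -0.07827425073741864
[0.58440139 0.00831289 0.014     ] [ 0.57809916 -0.08097442  0.014     ] [0.44580781 0.01863404 0.014     ] [ 0.44017995 -0.06907407  0.014     ]
tray [ 0.58125028 -0.03633076  0.014     ] [ 0.44299388 -0.02522001  0.014     ] -0.0801910464752009 0.1387021292660731
rot [-0.002 -0.001 -0.254] d [-0.4875 -0.607   0.0012] n 0.779 tcp [0.1876 0.543  0.2304] q6 -0.21
rot [-0.002 -0.001 -0.254] d [-0.4875 -0.6067  0.1722] n 0.797 tcp [0.1876 0.543  0.2304] q6 -0.21
```

The rows are not in the units I measure in: shifts go in shares of 0.75 m and turns go in shares of 2 rad. I convert before sending: -0.607 m / 0.75 = -0.8093, -0.487 m / 0.75 = -0.6493, -0.254 rad / 2 = -0.127.

Call:
send_path:
  segments: {"rows":[[0,0,-0.0635,-0.32,-0.4,0,1],[0,0,-0.0635,-0.32,-0.4,0,1],[0,0,-0.0635,-0.32,-0.4,0,1],[0,0,-0.0635,-0.32,-0.4,0,1],[0,0,-0.0635,-0.32,-0.4,0,1],[0,0,-0.0635,-0.32,-0.4,0,1],[0,0,-0.127,-0.6493,-0.8093,0,1],[0,0,-0.127,-0.6493,-0.8093,0,1],[0,0,-0.127,-0.6493,-0.8093,0,1],[0,0,-0.127,-0.6493,-0.8093,0,1],[0,0,-0.127,-0.6493,-0.8093,0,1],[0,0,-0.127,-0.6493,-0.8093,0,1]]}
  force: 25

```text
time_s: 1.6
ee_pos: [0.4384, -0.1591, 0.231]
tcp_rot: [0.04, 0.999, 0.0, 0.0]
ft_force: [1.3, 0.9, 0.4]
gripper_width: 1.001
gripper_force: 0.0
```

```bash
python3 -c "
from h import *
goal([.450,-.190,.13],-.079);goal([.450,-.190,.059],-.079)"
```

```text
rot [ 0.    -0.    -0.001] d [-0.014  -0.0299  0.101 ] n 0.106 tcp [ 0.4384 -0.1591  0.231 ] q6 -2.1
rot [ 0.    -0.    -0.001] d [-0.014  -0.0299  0.172 ] n 0.175 tcp [ 0.4384 -0.1591  0.231 ] q6 -2.1
```

To row units: 0.1 m / 0.75 = 0.1333, 0.05 m / 0.75 = 0.0667.

Call:
send_path:
  segments: {"rows":[[0,0,0,-0.0187,-0.04,0.0667,1],[0,0,0,-0.0187,-0.04,0.1333,1],[0,0,0,-0.0187,-0.04,0.1333,1],[0,0,0,-0.0187,-0.04,0.1333,1]]}

```text
time_s: 2.1
ee_pos: [0.4507, -0.1883, 0.133]
tcp_rot: [0.039, 0.999, -0.001, 0.001]
ft_force: [0.8, -1.3, 1.4]
gripper_width: 1.004
gripper_force: 0.0
```

```bash
python3 -c "
from h import *
goal([.450,-.190,.059],-.079)
print([tri(a,b)[0].round(4) for a,_ in corks('side') for b,_ in corks('top') if tri(a,b)[1]<.003])"
```

```text
rot [-0.001  0.002  0.001] d [ 0.0007 -0.0017  0.074 ] n 0.074 tcp [ 0.4507 -0.1883  0.133 ] q6 -2.14
[array([ 0.5377, -0.0287,  0.0788])]
```

Aligned; descend, then close at 25 N.

To row units: 0.071 m / 0.75 = 0.0947, 0.04 m / 0.75 = 0.0533.

Call:
send_path:
  segments: {"rows":[[0,0,0,0,-0.0013,0.0533,1],[0,0,0,0,-0.0013,0.0947,1],[0,0,0,0,-0.0013,0.0947,1],[0,0,0,0,-0.0013,0.0947,1],[0,0,0,0,-0.0013,0.0947,0.5],[0,0,0,0,-0.0013,0.0947,0.3],[0,0,0,0,-0.0013,0.0947,0.1],[0,0,0,0,-0.0013,0.0947,0.1],[0,0,0,0,-0.0013,0.0947,0.1],[0,0,0,0,-0.0013,0.0947,0.1]]}
  force: 25

```text
time_s: 3.55
ee_pos: [0.45, -0.1892, 0.0608]
tcp_rot: [0.039, 0.999, -0.0, 0.0]
ft_force: [-1.8, 1.0, 5.9]
gripper_width: 0.287
gripper_force: 24.6
```

```bash
python3 -c "
from h import *
goal([.450,-.190,.059],-.079)
cv2.imwrite('pics/g1.png',robot.read_camera('side')[250:450,180:380,::-1].repeat(3,0).repeat(3,1))"
```

```text
rot [-0.  0.  0.] d [-0.     -0.0008  0.0018] n 0.002 tcp [ 0.45   -0.1892  0.0608] q6 -2.14
```

View pics/g1.png

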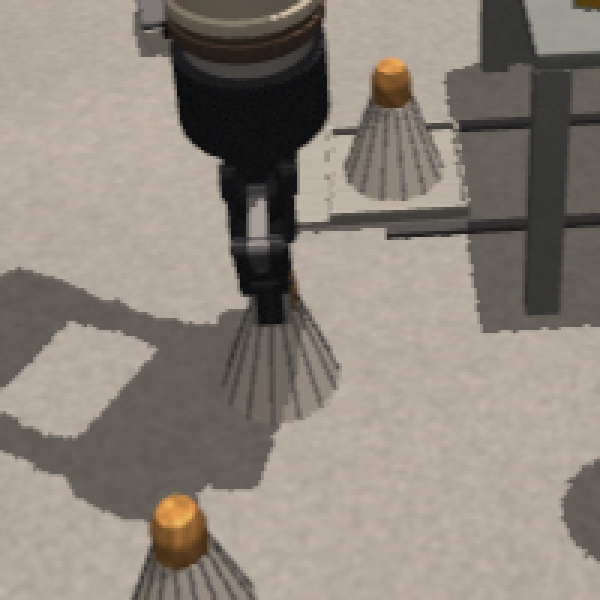

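The picture shows the pads closed on the cork near crop (270,290), with the shuttle upright. Lift it.

To row units: -0.14 m / 0.75 = -0.1867, -0.11 m / 0.75 = -0.1467.

Call:
send_path:
  segments: {"rows":[[0,0,0,0,0,-0.0267,0.1],[0,0,0,0,0,-0.08,0.1],[0,0,0,0,0,-0.1467,0.1],[0,0,0,0,0,-0.1867,0.1],[0,0,0,0,0,-0.1867,0.1],[0,0,0,0,0,-0.1867,0.1]]}

```text
time_s: 4.35
ee_pos: [0.449, -0.1885, 0.1986]
tcp_rot: [0.039, 0.999, 0.001, -0.001]
ft_force: [0.8, 0.0, -1.1]
gripper_width: 0.293
gripper_force: 24.6
```

```bash
python3 -c "
from h import *
goal([.5378,-.029,.2],-.079)"
```

```text
rot [ 0.001 -0.002  0.   ] d [-0.0759  0.166  -0.0013] n 0.183 tcp [ 0.449  -0.1885  0.1986] q6 -2.14
```

To row units: 0.166 m / 0.75 = 0.2213, 0.153 m / 0.75 = 0.204.

Call:
send_path:
  segments: {"rows":[[0,0,0,-0.024,0.0533,0,0.1],[0,0,0,-0.048,0.1067,0,0.1],[0,0,0,-0.0733,0.16,0,0.1],[0,0,0,-0.0933,0.204,0,0.1],[0,0,0,-0.1013,0.2213,0,0.1],[0,0,0,-0.1013,0.2213,0,0.1],[0,0,0,-0.1013,0.2213,0,0.1],[0,0,0,-0.1013,0.2213,0,0.1]]}

```text
time_s: 5.35
ee_pos: [0.5383, -0.0305, 0.2002]
tcp_rot: [0.04, 0.999, -0.0, -0.0]
ft_force: [0.4, 0.6, -0.6]
gripper_width: 0.287
gripper_force: 24.7
```

```bash
python3 -c "
from h import *
goal([.5378,-.029,.0968],-.079)
cv2.imwrite('pics/g2.png',np.hstack([robot.read_camera('side')[180:380,230:400,::-1],robot.read_camera('top')[150:350,260:430,::-1]]).repeat(2,0).repeat(2,1))"
```

```text
rot [-0.    -0.    -0.001] d [0.0006 0.0015 0.1034] n 0.103 tcp [ 0.5383 -0.0305  0.2002] q6 -1.77
```

View pics/g2.png

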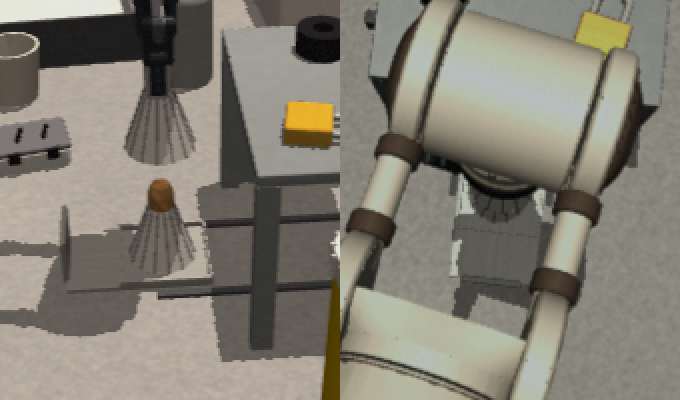

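The held shuttle's skirt (crop 160,130) hangs upright, directly above the base cork (160,195). Lower it.

To row units: 0.102 m / 0.75 = 0.136, 0.03 m / 0.75 = 0.04.

Call:
send_path:
  segments: {"rows":[[0,0,0,0,0.0013,0.04,0.1],[0,0,0,0,0.0013,0.08,0.1],[0,0,0,0,0.0013,0.1067,0.1],[0,0,0,0,0.0013,0.12,0.1],[0,0,0,0,0.0013,0.128,0.1],[0,0,0,0,0.0013,0.1333,0.1],[0,0,0,0,0.0013,0.136,0.1],[0,0,0,0,0.0013,0.136,0.1],[0,0,0,0,0.0013,0.136,0.1]]}

```text
time_s: 6.58
ee_pos: [0.539, -0.0286, 0.0987]
tcp_rot: [0.039, 0.999, -0.0, 0.0]
ft_force: [-0.4, 0.2, -0.8]
gripper_width: 0.285
gripper_force: 24.7
```

```bash
python3 -c "
from h import *
goal([.5378,-.029,.0968],-.079)"
```

```text
rot [-0.     0.001  0.   ] d [ 0.0011 -0.0005  0.0019] n 0.002 tcp [ 0.539  -0.0286  0.0987] q6 -1.77
```

Lower another 2 mm, open, rise.

To row units: -0.12 m / 0.75 = -0.16, -0.08 m / 0.75 = -0.1067.

Call:
send_path:
  segments: {"rows":[[0,0,0,0,0,0.0027,0.1],[0,0,0,0,0,0.0027,0.1],[0,0,0,0,0,0.0027,0.4],[0,0,0,0,0,0.0027,0.6],[0,0,0,0,0,0.0027,0.8],[0,0,0,0,0,0.0027,1],[0,0,0,0,0,0.0027,1],[0,0,0,0,0,-0.04,1],[0,0,0,0,0,-0.1067,1],[0,0,0,0,0,-0.16,1],[0,0,0,0,0,-0.16,1]]}

```text
time_s: 7.95
ee_pos: [0.5411, -0.0292, 0.2226]
tcp_rot: [0.039, 0.999, -0.001, 0.004]
ft_force: [0.2, 0.0, 0.1]
gripper_width: 1.0
gripper_force: 0.0
```

```bash
python3 -c "
from h import *
goal([.3963,-.337,.22],-.079)"
```

```text
rot [-0.002  0.008  0.   ] d [ 0.1202 -0.3182  0.0022] n 0.34 tcp [ 0.5411 -0.0292  0.2226] q6 -1.77
```

To row units: -0.318 m / 0.75 = -0.424, 0.12 m / 0.75 = 0.16.

Call:
send_path:
  segments: {"rows":[[0,0,0,0.0267,-0.0667,0,1],[0,0,0,0.0533,-0.1333,0,1],[0,0,0,0.16,-0.424,0,1],[0,0,0,0.16,-0.424,0,1],[0,0,0,0.16,-0.424,0,1],[0,0,0,0.16,-0.424,0,1],[0,0,0,0.16,-0.424,0.0667,1],[0,0,0,0.16,-0.424,0.12,1],[0,0,0,0.16,-0.424,0.12,1],[0,0,0,0.16,-0.424,0.12,1]]}

```text
time_s: 9.2
ee_pos: [0.3945, -0.3366, 0.1294]
tcp_rot: [0.039, 0.999, -0.001, 0.0]
ft_force: [-0.2, -0.6, 0.5]
gripper_width: 1.002
gripper_force: 0.0
```

```bash
python3 - <<'E'
from h import *
goal([.3963,-.337,.059],-.079)
for n in("side","top"):print(n,corks(n))
S=[c for c,_ in corks("side")];T=[c for c,_ in corks("top")]
print([tri(a,b)[0].round(4) for a in S for b in T if tri(a,b)[1]<.003])
cv2.imwrite('pics/g3.png',np.hstack([robot.read_camera('side')[200:460,180:400,::-1],robot.read_camera('top')[150:410,260:430,::-1]]).repeat(2,0).repeat(2,1))
E
```

```text
rot [-0.001  0.001  0.   ] d [-0.0017 -0.0002  0.0704] n 0.07 tcp [ 0.3945 -0.3366  0.1294] q6 -2.43
side [(array([310.3, 265.9]), [305, 258, 12, 16, 165]), (array([239.8, 428.2]), [231, 416, 18, 23, 305])]
top [(array([340.2, 239.5]), [335, 234, 11, 12, 85])]
[array([ 0.5392, -0.0299,  0.107 ])]
```

View pics/g3.png

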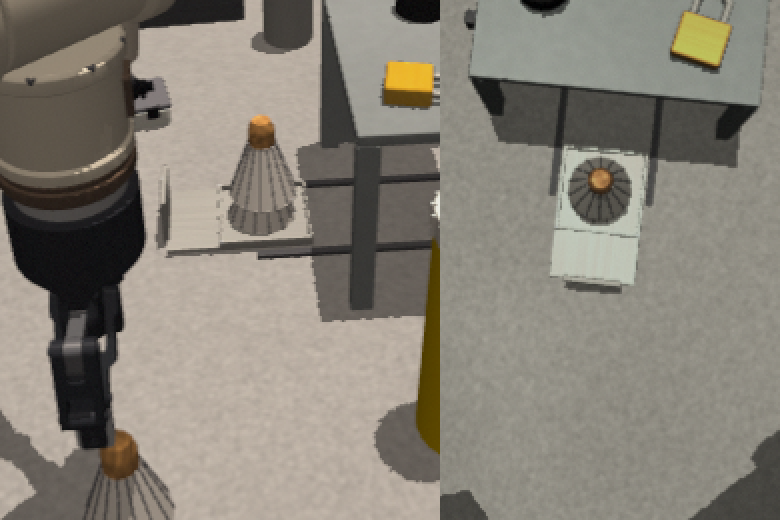

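The first nest is good: the upright stack's cork is at side crop (260,132), with z at 0.107, 28 mm higher than before. Now grasp shuttle B.

To row units: 0.07 m / 0.75 = 0.0933, -0.001 m / 0.75 = -0.0013.

Call:
send_path:
  segments: {"rows":[[0,0,0,-0.0013,0,0.0533,1],[0,0,0,-0.0013,0,0.0933,1],[0,0,0,-0.0013,0,0.0933,1],[0,0,0,-0.0013,0,0.0933,1],[0,0,0,-0.0013,0,0.0933,0.5],[0,0,0,-0.0013,0,0.0933,0.3],[0,0,0,-0.0013,0,0.0933,0.1],[0,0,0,-0.0013,0,0.0933,0.1],[0,0,0,-0.0013,0,0.0933,0.1],[0,0,0,-0.0013,0,0.0933,0.1]]}
  force: 25

```text
time_s: 10.75
ee_pos: [0.3953, -0.3364, 0.0588]
tcp_rot: [0.039, 0.999, -0.0, 0.0]
ft_force: [-0.8, 1.0, 6.3]
gripper_width: 0.291
gripper_force: 25.1
```

Call:
send_path:
  segments: {"rows":[[0,0,0,0,0,-0.0267,0.1],[0,0,0,0,0,-0.08,0.1],[0,0,0,0,0,-0.1467,0.1],[0,0,0,0,0,-0.2133,0.1],[0,0,0,0,0,-0.22,0.1],[0,0,0,0,0,-0.22,0.1]]}

```text
time_s: 11.5
ee_pos: [0.3949, -0.336, 0.2227]
tcp_rot: [0.039, 0.999, 0.0, -0.0]
ft_force: [-1.0, 1.2, -0.9]
gripper_width: 0.285
gripper_force: 24.7
```

```bash
python3 -c "
from h import *
goal([.539,-.0295,.226],-.079)"
```

```text
rot [ 0. -0.  0.] d [-0.1195  0.3169 -0.0033] n 0.339 tcp [ 0.3949 -0.336   0.2227] q6 -2.43
```

To row units: 0.317 m / 0.75 = 0.4227, 0.308 m / 0.75 = 0.4107.

Call:
send_path:
  segments: {"rows":[[0,0,0,-0.016,0.04,0,0.1],[0,0,0,-0.04,0.1067,0,0.1],[0,0,0,-0.0667,0.1733,0,0.1],[0,0,0,-0.0907,0.24,0,0.1],[0,0,0,-0.116,0.3067,0,0.1],[0,0,0,-0.14,0.3733,0,0.1],[0,0,0,-0.1547,0.4107,0,0.1],[0,0,0,-0.16,0.4227,0,0.1],[0,0,0,-0.16,0.4227,0,0.1],[0,0,0,-0.16,0.4227,0,0.1],[0,0,0,-0.16,0.4227,0,0.1]]}

```text
time_s: 12.88
ee_pos: [0.5393, -0.0306, 0.2232]
tcp_rot: [0.04, 0.999, -0.0, -0.0]
ft_force: [0.1, 0.2, 0.2]
gripper_width: 0.289
gripper_force: 24.7
```

```bash
python3 -c "
from h import *
goal([.539,-.0295,.1228],-.079)
cv2.imwrite('pics/g4.png',robot.read_camera('side')[150:350,230:400,::-1].repeat(3,0).repeat(3,1))"
```

```text
rot [-0.    -0.    -0.001] d [0.0004 0.0011 0.1004] n 0.1 tcp [ 0.5393 -0.0306  0.2232] q6 -1.77
```

View pics/g4.png

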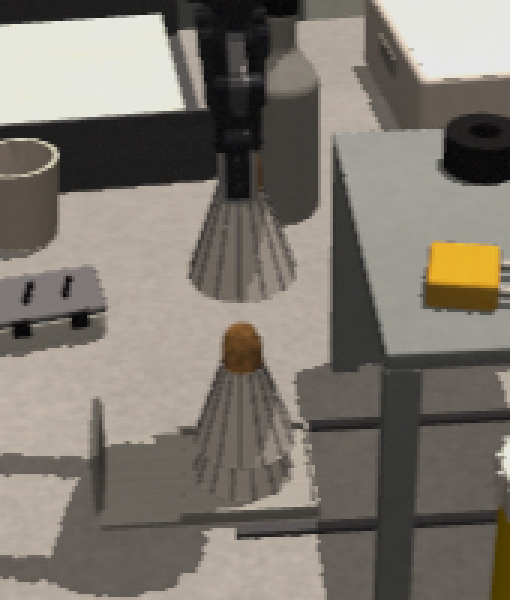

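The held skirt (242,250) is in line with the stack's cork (242,345). Lower it, release and rise.

To row units: 0.1 m / 0.75 = 0.1333, 0.099 m / 0.75 = 0.132.

Call:
send_path:
  segments: {"rows":[[0,0,0,0,0.0013,0.04,0.1],[0,0,0,0,0.0013,0.08,0.1],[0,0,0,0,0.0013,0.1067,0.1],[0,0,0,0,0.0013,0.12,0.1],[0,0,0,0,0.0013,0.128,0.1],[0,0,0,0,0.0013,0.132,0.1],[0,0,0,0,0.0013,0.1333,0.1],[0,0,0,0,0.0013,0.1333,0.1],[0,0,0,0,0.0013,0.1333,0.1],[0,0,0,0,0.0013,0.1333,0.1]]}

```text
time_s: 14.18
ee_pos: [0.5398, -0.0286, 0.1235]
tcp_rot: [0.039, 0.999, -0.0, 0.0]
ft_force: [0.4, 0.1, -0.4]
gripper_width: 0.29
gripper_force: 24.7
```

Call:
send_path:
  segments: {"rows":[[0,0,0,0,0,0.0007,0.1],[0,0,0,0,0,0.0007,0.4],[0,0,0,0,0,0.0007,0.6],[0,0,0,0,0,0.0007,0.8],[0,0,0,0,0,0.0007,1],[0,0,0,0,0,0.0007,1],[0,0,0,0,0,-0.04,1],[0,0,0,0,0,-0.0933,1],[0,0,0,0,0,-0.1333,1],[0,0,0,0,0,-0.1333,1],[0,0,0,0,0,-0.1333,1]]}

```text
time_s: 15.55
ee_pos: [0.5391, -0.0285, 0.2221]
tcp_rot: [0.039, 0.999, 0.0, -0.001]
ft_force: [0.1, -0.7, -0.4]
gripper_width: 0.998
gripper_force: 0.0
```

```bash
python3 -c "
from h import *
goal([.36,-.016,.2],-.079);goal([.36,-.016,.2],-.079,.35);goal([.36,-.016,.2],-.079,-.35)
o=robot.get_obs();print((R.from_quat(o['tcp_rot'])*R.from_rotvec([0,.35,0])).apply([0,0,1]))"
```

```text
rot [ 0.    -0.002  0.   ] d [ 0.1795 -0.0017  0.0224] n 0.181 tcp [ 0.5391 -0.0285  0.2221] q6 -1.77
rot [ 0.    -0.352  0.   ] d [ 0.1795 -0.0017  0.0224] n 0.181 tcp [ 0.5391 -0.0285  0.2221] q6 -1.77
rot [0.    0.348 0.   ] d [ 0.1795 -0.0017  0.0224] n 0.181 tcp [ 0.5391 -0.0285  0.2221] q6 -1.77
[-0.34337058  0.0274054  -0.93880008]
```

To row units: 0.15 m / 0.75 = 0.2, 0.09 m / 0.75 = 0.12, -0.35 rad / 2 = -0.175.

Call:
send_path:
  segments: {"rows":[[0,0,0,0.04,0,0,1],[0,0,0,0.12,0,0,0.5],[0,-0.05,0,0.2,-0.0013,0,0],[0,-0.1,0,0.2,-0.0013,0,0],[0,-0.175,0,0.2,-0.0013,0,0],[0,-0.175,0,0.2,-0.0013,0,0],[0,-0.175,0,0.2,-0.0013,0,0]]}

```text
time_s: 16.42
ee_pos: [0.3903, -0.018, 0.2232]
tcp_rot: [0.039, 0.984, -0.007, 0.173]
ft_force: [0.3, -0.3, 0.9]
gripper_width: 0.003
gripper_force: 0.0
```

```bash
python3 - <<'E'
from h import *
S=robot.read_camera('side');T=robot.read_camera('top')
A=[c for c,_ in corks("side",S)];B=[c for c,_ in corks("top",T)]
print([tri(a,b)[0].round(4) for a in A for b in B if tri(a,b)[1]<.005],A,B)
goal([.395,-.0222,.036],-.079,.35);goal([.395,-.0222,.12],-.079,.35);print(robot.get_obs()['q'].round(2))
cv2.imwrite('pics/g5.png',np.hstack([S[170:370,200:370,::-1],T[150:350,260:430,::-1]]).repeat(2,0).repeat(2,1))
E
```

```text
[array([ 0.5406, -0.0289,  0.1345])] [array([310.6, 253.5])] [array([339.8, 237.3])]
rot [ 0.001 -0.002  0.   ] d [ 0.0596 -0.004   0.1779] n 0.188 tcp [ 0.3908 -0.018   0.2235] q6 -1.99
rot [ 0.001 -0.002  0.   ] d [ 0.031  -0.0039  0.0989] n 0.104 tcp [ 0.3908 -0.018   0.2235] q6 -1.99
[-0.47 -0.72  2.35  0.14  1.19 -1.99]
```

View pics/g5.png

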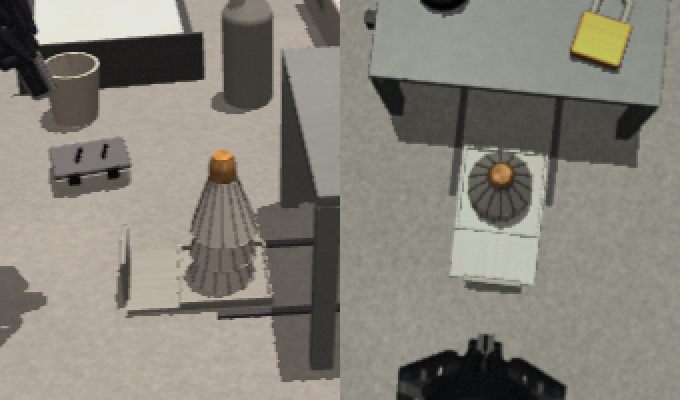

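The column of three is straight: the corks line up at side crop (222,165), at z 0.1345. The tab top is at top crop (493,285). Next, lower the closed fingers in front of the tab.

To row units: 0.178 m / 0.75 = 0.2373, -0.004 m / 0.75 = -0.0053.

Call:
send_path:
  segments: {"rows":[[0,0,0,0.0267,-0.002,0.0787,0],[0,0,0,0.0533,-0.004,0.1573,0],[0,0,0,0.0733,-0.0053,0.22,0],[0,0,0,0.08,-0.0053,0.2373,0],[0,0,0,0.08,-0.0053,0.2373,0],[0,0,0,0.08,-0.0053,0.2373,0],[0,0,0,0.08,-0.0053,0.2373,0]]}

```text
time_s: 17.4
ee_pos: [0.3957, -0.0227, 0.0369]
tcp_rot: [0.039, 0.984, -0.007, 0.175]
ft_force: [-0.7, -0.1, 0.1]
gripper_width: -0.001
gripper_force: 0.0
```

```bash
python3 - <<'E'
from h import *
goal([.42,-.0243,.036],-.079,.35)
goal([.52,-.0322,.036],-.079,.35)
goal([.54,-.0338,.036],-.079,.35);print(robot.get_obs()['q'].round(2),robot.get_obs()['ft_force'])
E
```

```text
rot [-0.001  0.002  0.001] d [-0.0226  0.0003  0.0092] n 0.024 tcp [ 0.3957 -0.0227  0.0369] q6 -2.12
rot [-0.001  0.002  0.001] d [-0.1167  0.0003  0.0438] n 0.125 tcp [ 0.3957 -0.0227  0.0369] q6 -2.12
rot [-0.001  0.002  0.001] d [-0.1356  0.0002  0.0507] n 0.145 tcp [ 0.3957 -0.0227  0.0369] q6 -2.12
[-0.47 -0.35  2.53  0.22  0.64 -2.12] [-0.66246765 -0.05255022  0.13037487]
```

To row units: -0.0658 m / 0.75 = -0.0877, -0.06 m / 0.75 = -0.08.

Call:
send_path:
  segments: {"rows":[[0,0,0,-0.0125,0,0.0047,0],[0,0,0,-0.0227,0,0.0083,0],[0,0,0,-0.0301,0,0.0111,0],[0,0,0,-0.0351,0,0.0129,0],[0,0,0,-0.04,0,0.0147,0],[0,0,0,-0.0451,0,0.0165,0],[0,0,0,-0.0513,0,0.0188,0],[0,0,0,-0.0576,0,0.0212,0],[0,0,0,-0.0652,0,0.0239,0],[0,0,0,-0.0727,0,0.0267,0],[0,0,0,-0.08,0,0.0293,0],[0,0,0,-0.0877,0,0.0323,0]]}

```text
time_s: 18.9
ee_pos: [0.4647, -0.0278, 0.0353]
tcp_rot: [0.039, 0.984, -0.007, 0.174]
ft_force: [-3.2, -2.2, 1.6]
gripper_width: 0.002
gripper_force: 1.2
```

```bash
python3 - <<'E'
from h import *
S=robot.read_camera('side');print(corks("side",S))
goal([.54,-.0338,.036],-.079,.35)
cv2.imwrite('pics/g6.png',S[170:370,220:420,::-1].repeat(3,0).repeat(3,1))
E
```

```text
[(array([328.4, 252.7]), [323, 245, 12, 16, 171])]
rot [-0.     0.001 -0.   ] d [-0.0704  0.0001  0.0253] n 0.075 tcp [ 0.4655 -0.0279  0.0356] q6 -2.03
```

View pics/g6.png

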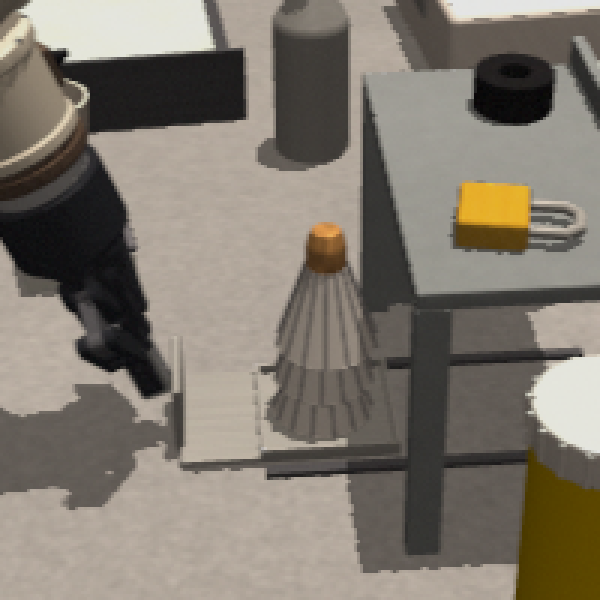

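The column stands upright with its cork at crop (326,247). The fingers are pushing the tab at (170,390). Continue.

To row units: -0.061 m / 0.75 = -0.0813, -0.0573 m / 0.75 = -0.0764.

Call:
send_path:
  segments: {"rows":[[0,0,0,-0.0075,0,0.0027,0],[0,0,0,-0.0151,0,0.0055,0],[0,0,0,-0.0227,0,0.0083,0],[0,0,0,-0.0301,0,0.0111,0],[0,0,0,-0.0376,0,0.0139,0],[0,0,0,-0.0451,0,0.0165,0],[0,0,0,-0.0513,0,0.0188,0],[0,0,0,-0.0576,0,0.0212,0],[0,0,0,-0.064,0,0.0235,0],[0,0,0,-0.0701,0,0.0257,0],[0,0,0,-0.0764,0,0.028,0],[0,0,0,-0.0813,0,0.03,0]]}

```text
time_s: 20.45
ee_pos: [0.5295, -0.0328, 0.0352]
tcp_rot: [0.039, 0.984, -0.007, 0.174]
ft_force: [-2.9, -1.4, 1.8]
gripper_width: -0.001
gripper_force: 1.1
```

Call:
send_path:
  segments: {"rows":[[0,0,0,-0.0037,0,0.0013,0],[0,0,0,-0.0075,0,0.0027,0],[0,0,0,-0.01,0,0.0037,0],[0,0,0,-0.01,0,0.0037,0]]}

```text
time_s: 20.95
ee_pos: [0.5375, -0.0334, 0.0353]
tcp_rot: [0.039, 0.984, -0.007, 0.174]
ft_force: [0.3, -0.4, 0.2]
gripper_width: -0.003
gripper_force: 0.1
```

```bash
python3 -c "
from h import *
goal([.5425,-.034,.036],-.079,.35);print(robot.get_obs()['ft_force'],corks('side'))"
```

```text
rot [0.    0.001 0.   ] d [-0.005  -0.0002  0.001 ] n 0.005 tcp [ 0.5375 -0.0334  0.0353] q6 -1.95
[ 0.26063441 -0.38223536  0.18135911] []
```

Creep on until the stop is felt.

To row units: -0.0056 m / 0.75 = -0.0075, -0.0038 m / 0.75 = -0.0051.

Call:
send_path:
  segments: {"rows":[[0,0,0,-0.0025,0,0.0009,0],[0,0,0,-0.0051,0,0.0019,0],[0,0,0,-0.0075,0,0.0027,0],[0,0,0,-0.0075,0,0.0027,0]]}

```text
time_s: 21.5
ee_pos: [0.5416, -0.0334, 0.0343]
tcp_rot: [0.038, 0.984, -0.006, 0.172]
ft_force: [-10.0, -0.7, 6.8]
gripper_width: -0.001
gripper_force: 4.8
```

Call:
send_path:
  segments: {"rows":[[0,0,0,-0.0012,0,0.0004,0],[0,0,0,-0.0025,0,0.0009,0],[0,0,0,-0.0025,0,0.0009,0]]}

```text
time_s: 21.88
ee_pos: [0.5417, -0.0331, 0.0333]
tcp_rot: [0.038, 0.985, -0.006, 0.17]
ft_force: [-17.1, -1.5, 10.6]
gripper_width: -0.005
gripper_force: 8.3
```

The stop is felt: the force climbs to 17 N while the TCP stays put. Back off and check.

To row units: -0.15 m / 0.75 = -0.2, 0.11 m / 0.75 = 0.1467.

Call:
send_path:
  segments: {"rows":[[0,0,0,0.0063,0,-0.0023,0],[0,0,0,0.0187,0,-0.0067,0],[0,0,0,0.0627,0,-0.0227,0],[0,0,0,0.1253,0,-0.0467,0],[0,0,0,0.1467,0,-0.0933,0],[0,0,0,0.1467,0,-0.16,0],[0,0,0,0.1467,0,-0.2,0],[0,0,0,0.1467,0,-0.2,0],[0,0,0,0.1467,0,-0.2,0]]}

```text
time_s: 23.0
ee_pos: [0.3905, -0.0217, 0.1374]
tcp_rot: [0.039, 0.984, -0.007, 0.174]
ft_force: [-0.7, 0.6, 0.2]
gripper_width: 0.002
gripper_force: 0.0
```

```bash
python3 - <<'E'
from h import *
S=robot.read_camera('side');T=robot.read_camera('top');print(corks("side",S))
cv2.imwrite('pics/g7.png',np.hstack([S[170:370,240:440,::-1],T[90:290,240:440,::-1]]).repeat(2,0).repeat(2,1))
E
```

```text
[]
```

View pics/g7.png

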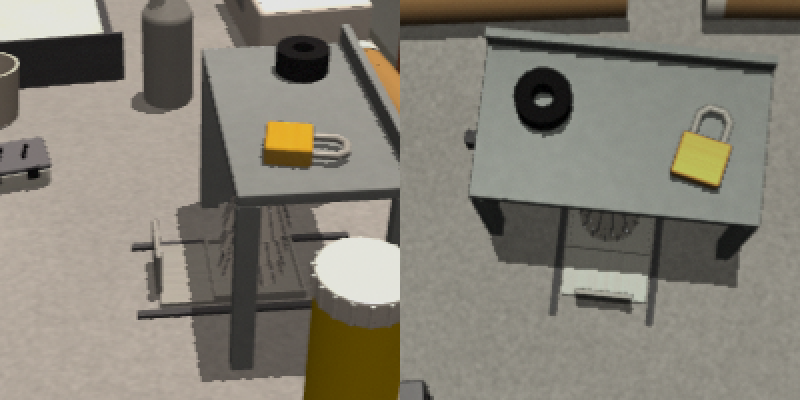

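The tray is home, with the tab at top crop (605,297), about 54 px or 0.11 m of travel. The column's skirts stand upright under the board at side crop (255,250), and everything else is in place.

```bash
python3 -c "
from workcell import robot
print(robot.close_job())"
```

```text
the job is handed in; nothing more can be done
None
```

Both loose shuttlecocks are nested over the one in the tray, corks up, and the tray is fully home against its stop with the column still upright, at about 23 s of the 64 s allowed; the job is handed in.

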